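# Nip a glue-up in the bench screw press

## Robot

A 6-joint arm with a two-finger parallel gripper is mounted at the origin on the work surface. World frame = base frame: x ahead of the robot, y to its left, z up, the work surface at z = 0. Lengths are in m, angles in degrees, forces in N, time in s.
With the tool pointing down it reaches from about 0.325 to 0.775 m from the base axis. Payload 5.5 kg.
Tool frame: the origin (TCP) lies at the centre of the arm's flange, where the gripper is bolted on; the fingertips stand 182 mm ahead of it and the grasp point (between the pads) lies 163 mm ahead of it; z points along the fingers, y is the line along which they close (so a half turn about z gives the same grasp; the last joint's range is limited). The gripper opens to 88 mm and grips with 3 to 60 N. Pads are 20 mm wide; open, the fingers measure 115 mm over their backs; the gripper's body (75 mm by 178 mm) begins 61 mm behind the grasp point.
Start: joints at [-75.671, 5.22, 70.514, -0, 104.267, -3.249], TCP at [0.181, -0.572, 0.405] pointing down, gripper open.
Joint ranges: [-164.24, 164.24], [-49.07, 125.15], [9.68, 141.18], [-86.29, 266.29], [3.28, 154.24], [-151.56, 151.56]. Speed limits (degrees/s): [147.25, 147.25, 172.46, 180, 180, 180].

## Interface

Orientations are given as [roll, pitch, yaw] about the fixed x, y, z axes, in that order (R = Rz(yaw) Ry(pitch) Rx(roll)).
In Python, from station import r gives the robot as it stands. The module is installed in compiled form; this text tells all that it offers. Calls block until the motion is done:
- r.reach(position, orientation): joint-space move of the TCP to a pose.
- r.servo_line(position, rotation=None, speed=0.15): straight line of the TCP; rotation=None keeps the orientation; speed is the mean speed in m/s.
- r.move_joints(angles): joint-space move.
- r.let_go() and r.grab(squeeze=None): open the fingers fully, or close them until they stop; squeeze is the grip in N (None keeps the last).
- r.wait(seconds).
- r.inverse_kinematics(position, orientation): joint angles nearest the present ones, or None.
- r.sense(): the state.
- r.snapshot(name): name is "side" or "top"; returns a dict with "frame" (420x560x3 uint8, red, green, blue), "fx", "fy", "cx", "cy" (pixels), "R" (3x3) and "t" (3): a world point X has camera coordinates R X + t. Camera axes: x right, y down, z forward; pixel columns grow to the right and rows downward; lengths in m; the calibration is good to about 2 mm. A picture is of the moment at which its call begins. There is no depth.
A pose or a line that the arm cannot do raises r.IKError and nothing moves.
- r.hand_in(): hands the job in; it is judged then, once.
The state is a dict: "clock": time; "joints": joint angles; "joint_vel": joint speeds; "joint_torque": joint torques, N m; "tcp_pos": TCP position; "orientation": TCP orientation; "contact_force": force on the tool from outside, world axes, zero at the start; "torque": the same for the moment, N m; "opening": finger opening in m; "gripper_force": force on a finger pad.
Only numpy, scipy, OpenCV 4.12 (cv2) and the standard library are available. Lean on these libraries where they do the work, as an engineer would, in place of code of your own. Each camera call takes 0.05 s, during which the arm holds its last target. There are 200 camera calls.

## Task

A freshly glued board lies between its two plywood cauls in the green screw press, but the platen still stands clear of it. With a finger, push the arms of the cross handle on top of the press round, clockwise as seen from above, until the platen bears firmly on the cauls and the handle will go no further; then take the hand away. Only push the handle, do not grip it, and leave the cauls and everything else on the bench where they are.

Things in the scene. Friction and masses are not known exactly. Their poses are not given: they have to be found in the camera images.
- press: green bench screw press, fixed: base 200 (its x) x 250 (its y) x 16 mm, two 22 mm columns 108 mm either side of the middle along its y, crosshead 55 x 250 mm, its top 164 mm above the bench, with a brass nut (68 mm across, top at 174 mm) and column nuts (to 178 mm). A 22 mm screw rises through the nut to the cross handle. Origin on the bench on the screw axis; z up
- cross_handle (a joint): turn of the handle in rad; grows as it is pushed clockwise seen from above, which lowers platen and handle together, 12 mm a turn (1.91 mm per rad). 0 = fully up; at about 4.75 the platen meets the cauls and the handle goes solid (a push of 10 N gains less than 0.1 more). Stays where it is left. Turning takes about 0.25 N m (3.5 N at 72 mm from the axis) until then. Starts between 0.6 and 3.2
- handle_hub (a point): centre of the cross handle's hub, on the screw axis, level with the middle of the arms: 215 mm above the bench when fully down, up to 9.5 mm higher when up. Hub 42 mm across, from 16 mm below to 25 mm above this point; below it only the screw. Turns with the handle: x and y along the arms, z up
- spoke_knob (a point): centre of the black ball knob (28 mm) ending the arm along the handle's +x, 100 mm from the axis, level with the hub point. The four arms are alike: straight, level, 12 mm thick steel, 90 degrees apart, each with such a knob; no rim joins them. The space under the arms is free for 35 mm, save for the screw
- platen: steel pressing plate 170 x 180 x 14 mm sliding on the columns; origin at the centre of its underside. It is down when that is 58 mm above the bench
- pack: two plywood cauls with the glued board between them, one loose pack 150 x 150 x 42 mm lying on the base plate under the platen; origin at the centre of its underside, 16 mm above the bench
- glue_bottle: white glue bottle, orange cap, 52 mm across, 140 mm tall; origin under its centre
- wax_jar: amber jar with brass lid, 62 mm across, 60 mm tall; origin under its centre
- brass_weight: brass bench weight with a small knob on top, 56 mm across, 72 mm tall; origin under its centre
- sanding_block: grey and black hand sanding block, 40 x 120 x 26 mm, long along its y; origin under its centre
- mallet: mallet with white nylon head (42 mm across, 85 mm long) and wooden handle, 240 mm over all, lying; origin under the handle, 110 mm from the head's axis
- handpiece: black and steel rotary handpiece with a burr, 24 mm thick, 150 mm long, lying on the brown leather mat (4 mm thick); origin under its middle
- awl: awl with wooden handle, 29 mm thick, 143 mm long, lying; origin under its middle
Not all that is in view belongs to the job. What is meant by the pack is not blue, and is the smaller of those in its own colour.

How it is judged:
By the outcome, as a careful person would: the job done as asked, in the order asked, and still so for the second after the job is handed in, with the robot touching nothing.
It also fails if it takes over 51 s, if anything falls off the work surface, if the arm or the gripper's body presses on something with over 40 N, if the wrist force passes 120 N, or if a joint passes its speed limit or range.

## Working session

There is one attempt and no reset: what is moved stays moved. The work goes in short steps, each a Python script; the robot and the scene stay as the last script left them, time stands still between calls to the robot, and variables do not carry over. Pictures are saved under pics/ and viewed, at most 10 in all, crops included, and the job is handed in when it is done.

```bash
mkdir -p pics; python3 - <<'E'
from station import r
import cv2,pickle
d={}
for n in("side","top"):
    s=r.snapshot(n);d[n]=s
    cv2.imwrite(f"pics/{n}0.png",s["frame"][:,:,::-1])
    print(n,s["fx"],s["cx"],s["cy"],(-s["R"].T@s["t"]).round(3),s["R"].round(3).tolist())
pickle.dump(d,open("v0.pkl","wb"))
q=r.sense();print(q["clock"],q["tcp_pos"],q["orientation"],q["opening"])
E
```

```text
side 470.5764594272457 274.4010869153891 212.486560867287 [-0.161  1.142  1.037] [[-0.864, -0.503, -0.021], [-0.269, 0.497, -0.825], [0.425, -0.707, -0.564]]
top 489.67756684749446 283.7928690295361 205.8813557802342 [0.417 0.018 1.601] [[0.014, -1.0, 0.003], [-0.998, -0.015, -0.054], [0.054, -0.002, -0.999]]
0.1 [ 0.18121249 -0.57204775  0.4036061 ] [-1.79898599e+02 -6.04599967e-03  1.75767286e+01] 0.0883660006881785
```

View pics/side0.png

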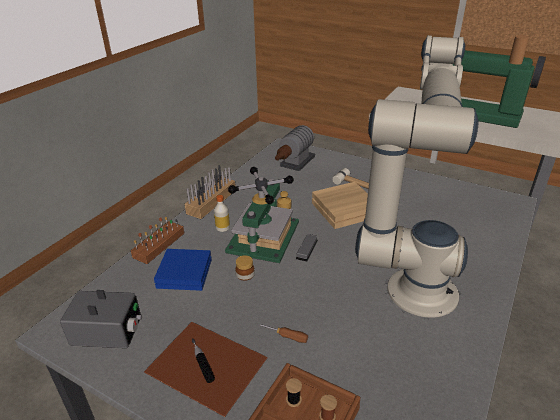

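View pics/top0.png

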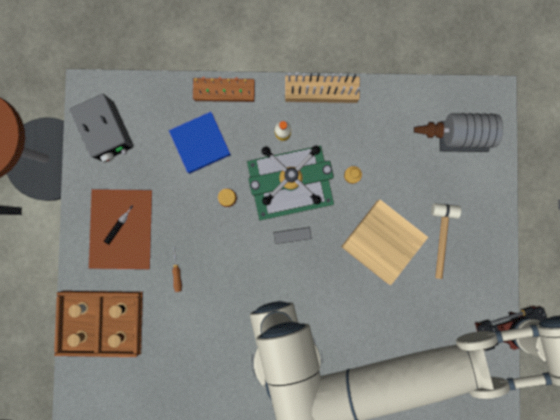

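Top view: the press with its cross handle is at (291,175), with knobs at about (266,152), (316,150), (267,200) and (317,199). Things that could be taken for the pack are the blue board (200,142), the larger wooden board (385,242) and the plywood pack under the platen (290,182; side view 262,232). I choose the last: it isn't blue, it's the smaller wooden one, and it lies in the press. Next I'll measure the knobs and check in a close crop.

```bash
cat > h.py <<'E'
import numpy as np,cv2
def ray(s,u,v):
    d=s["R"].T@np.array([(u-s["cx"])/s["fx"],(v-s["cy"])/s["fy"],1]);return -s["R"].T@s["t"],d
def plane(s,u,v,z):
    c,d=ray(s,u,v);return c+d*(z-c[2])/d[2]
def proj(s,X):
    p=s["R"]@np.array(X)+s["t"];return s["fx"]*p[0]/p[2]+s["cx"],s["fy"]*p[1]/p[2]+s["cy"]
def tri(a,ua,b,ub):
    A=[];y=[]
    for s,u in((a,ua),(b,ub)):
        c,d=ray(s,*u);d/=np.linalg.norm(d);P=np.eye(3)-np.outer(d,d);A.append(P);y.append(P@c)
    X=np.linalg.lstsq(np.vstack(A),np.hstack(y),rcond=None)[0]
    return X,np.linalg.norm(np.vstack(A)@X-np.hstack(y))
def knobs(s,box,th=45):
    x0,y0,x1,y1=box;g=s["frame"][y0:y1,x0:x1].max(2)
    m=(g<th).astype(np.uint8);n,l,st,c=cv2.connectedComponentsWithStats(m)
    return [(round(c[i][0]+x0,1),round(c[i][1]+y0,1),int(st[i][4])) for i in range(1,n) if st[i][4]>=25]
E
python3 - <<'E'
import pickle,cv2,numpy as np
from h import *
d=pickle.load(open("v0.pkl","rb"));a,b=d["top"],d["side"]
kt=knobs(a,(240,130,345,225));ks=knobs(b,(220,155,305,215))
print(kt,ks)
for k in kt:
    X=plane(a,k[0],k[1],.22);print(k,X.round(4),np.round(proj(b,X),1))
ct=cv2.resize(a["frame"][125:230,235:350,::-1],None,fx=3.4,fy=3.4,interpolation=2)
cs=cv2.resize(b["frame"][155:270,205:320,::-1],None,fx=3.4,fy=3.4,interpolation=2)
h=min(len(ct),len(cs));cv2.imwrite("pics/crop.png",np.hstack([ct[:h],cs[:h]]))
E
```

```text
[(np.float64(266.3), np.float64(151.1), 50), (np.float64(315.2), np.float64(150.2), 55), (np.float64(316.1), np.float64(199.1), 49), (np.float64(266.7), np.float64(199.7), 52)] [(np.float64(253.3), np.float64(170.0), 41), (np.float64(288.2), np.float64(179.4), 59), (np.float64(232.7), np.float64(188.9), 64), (np.float64(269.5), np.float64(198.6), 69)]
(np.float64(266.3), np.float64(151.1), 50) [0.6466 0.0674 0.22  ] [232.1 189.2]
(np.float64(315.2), np.float64(150.2), 55) [ 0.6512 -0.0715  0.22  ] [253.3 170.8]
(np.float64(316.1), np.float64(199.1), 49) [ 0.512  -0.0755  0.22  ] [288.3 179.7]
(np.float64(266.7), np.float64(199.7), 52) [0.5083 0.064  0.22  ] [268.4 199.5]
```

View pics/crop.png

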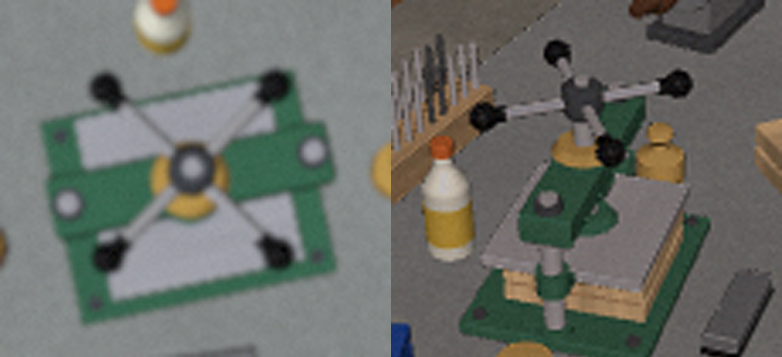

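Chosen press confirmed: the platen stands clear above the wooden pack. The knobs lie 98–100 mm from a hub at (0.580, -0.004), arms at 47°+90°k and about 0.22 m high, all matching the description. Now I close the fingers, lower them between two arms and sweep clockwise, watching the force.

```bash
cat >> h.py <<'E'
C=np.array([.5796,-.0039]);RAD=.066
def pose(phi,tip):
    p=np.radians(phi);return [C[0]+RAD*np.cos(p),C[1]+RAD*np.sin(p),tip+.182],[180,0,min(phi+90,228)]
def ftan(f,phi):   # resistance to a clockwise push
    p=np.radians(phi);return float(np.dot(f[:2],[-np.sin(p),np.cos(p)]))
E
python3 - <<'E'
from station import r
from h import *
r.grab(30)
p0=162
r.reach(*pose(p0,.32)); q=r.sense();print(q["clock"],q["joints"],q["opening"])
p,o=pose(p0,.201);r.servo_line(p,speed=.1)
q=r.sense();f0=q["contact_force"];print(q["clock"],f0)
phi=p0
for k in range(4):
    phi-=10;r.servo_line(*pose(phi,.201),speed=.06)
    q=r.sense();print(phi,round(q["clock"],2),(q["contact_force"]-f0).round(1),round(ftan(q["contact_force"]-f0,phi),1),q["joints"][5].round(0))
s=r.snapshot("top");cv2.imwrite("pics/t1.png",cv2.resize(s["frame"][100:250,190:390,::-1],None,fx=3,fy=3))
s=r.snapshot("side");cv2.imwrite("pics/s1.png",cv2.resize(s["frame"][100:280,180:330,::-1],None,fx=3,fy=3))
E
```

```text
3.875 [-1.99421109e+00 -5.07645154e+00  7.08475853e+01 -1.04736655e-02
  1.14242590e+02 -1.39920881e+02] 0.0002942826725979338
5.2167 [ 0.52628787  0.01776928 -0.21109636]
152 5.56 [-0.7 -0.7  0.7] 0.9 -139.0
142 5.9 [-0.4 -0.5 -0.5] 0.7 -138.0
132 6.24 [-0.8 -0.8 -0.2] 1.2 -131.0
122 6.58 [-2.1 -0.4 -1.7] 2.0 -120.0
```

View pics/s1.png

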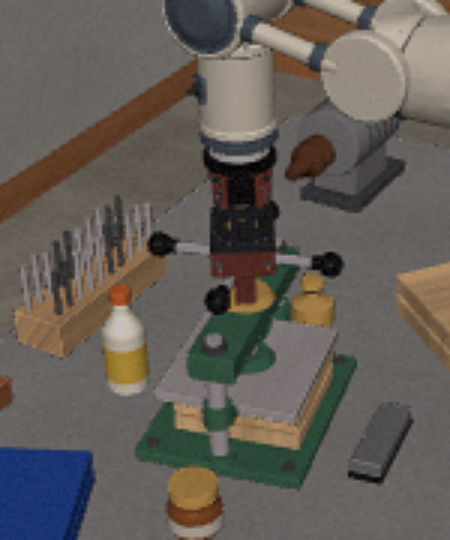

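The side view shows the fingers pushing an arm, and the handle has turned (near knob now at crop (217,298)). Nothing else has been touched, so I continue.

```bash
python3 - <<'E'
from station import r
from h import *
f0=np.array([.53,.02,-.21]);phi=122;L=[]
while phi>-135:
    step=10 if phi>70 else 2.5
    phi-=step;r.servo_line(*pose(phi,.201),speed=.06 if step>5 else .03)
    q=r.sense();f=q["contact_force"]-f0;t=ftan(f,phi);L.append((round(phi,1),round(t,1)))
    if t>9 or np.linalg.norm(f)>16: break
print(L);print(q["clock"],f.round(1),q["joints"][5],phi)
r.wait(.3);q=r.sense();print((q["contact_force"]-f0).round(1),q["tcp_pos"],pose(phi,.201)[0])
E
```

```text
[(112, 2.7), (102, 2.6), (92, 1.8), (82, 1.6), (72, 1.6), (62, 1.7), (59.5, 2.7), (57.0, 3.1), (54.5, 3.8), (52.0, 2.8), (49.5, 3.7), (47.0, 2.5), (44.5, 2.0), (42.0, 2.3), (39.5, 2.4), (37.0, 3.1), (34.5, 3.1), (32.0, 2.9), (29.5, 1.9), (27.0, 2.5), (24.5, 3.0), (22.0, 2.7), (19.5, 2.4), (17.0, 2.4), (14.5, 2.5), (12.0, 3.6), (9.5, 1.9), (7.0, 2.3), (4.5, 2.7), (2.0, 3.0), (-0.5, 2.4), (-3.0, 2.4), (-5.5, 1.6), (-8.0, 2.6), (-10.5, 2.9), (-13.0, 1.7), (-15.5, 2.9), (-18.0, 1.7), (-20.5, 2.0), (-23.0, 1.6), (-25.5, 3.3), (-28.0, 2.0), (-30.5, 1.7), (-33.0, 2.4), (-35.5, 2.2), (-38.0, 2.9), (-40.5, 2.1), (-43.0, 1.5), (-45.5, 2.6), (-48.0, 1.7), (-50.5, 1.3), (-53.0, 2.0), (-55.5, 1.5), (-58.0, 2.0), (-60.5, 1.0), (-63.0, 2.5), (-65.5, 4.5), (-68.0, 9.5)]
21.7333 [ 9.7  1.3 -3.3] 58.55447360309988 -68.0
[ 9.1  0.6 -3.2] [ 0.60534975 -0.06482454  0.38297516] [np.float64(0.6043240351654502), np.float64(-0.06509413440140797), 0.383]
```

Solid resistance after about 217° (3.8 rad), which is plausible for a start near 0.96. I'll push slightly firmer to confirm, then back off and check.

```bash
python3 - <<'E'
from station import r
from h import *
f0=np.array([.53,.02,-.21]);phi=-68
for k in range(4):
    phi-=1;r.servo_line(*pose(phi,.201),speed=.02);r.wait(.15)
    f=r.sense()["contact_force"]-f0;print(phi,f.round(1));
    if np.linalg.norm(f)>15: break
for d in (8,18,28): r.servo_line(*pose(phi+d,.201),speed=.06)
print((r.sense()["contact_force"]-f0).round(1))
p,_=pose(phi+28,.34);r.servo_line(p,speed=.15)
r.move_joints([-75.671,5.22,70.514,0,104.267,60])
s=r.snapshot("top");t=r.snapshot("side");print(r.sense()["clock"])
for n,z in(("a",s),):
    ks=knobs(z,(235,130,350,225));X=[plane(z,k[0],k[1],.215) for k in ks]
    for k,x in zip(ks,X):print(k,x.round(4),np.degrees(np.arctan2(x[1]-C[1],x[0]-C[0])).round(1))
ct=cv2.resize(s["frame"][125:230,235:350,::-1],None,fx=3.4,fy=3.4,interpolation=2)
cs=cv2.resize(t["frame"][165:270,205:320,::-1],None,fx=3.4,fy=3.4,interpolation=2)
cv2.imwrite("pics/end.png",np.hstack([ct,cs]))
E
```

```text
-69 [11.3  1.2 -4.6]
-70 [15.   0.7 -4.7]
[-0.1  0.1 -0.5]
27.475
(np.float64(285.5), np.float64(141.5), 47) [0.6758 0.0133 0.215 ] 10.1
(np.float64(325.1), np.float64(169.6), 62) [ 0.5969 -0.1006  0.215 ] -79.9
(np.float64(257.1), np.float64(180.4), 57) [0.5632 0.0924 0.215 ] 99.7
(np.float64(296.6), np.float64(209.2), 54) [ 0.4829 -0.0209  0.215 ] -170.0
```

View pics/end.png

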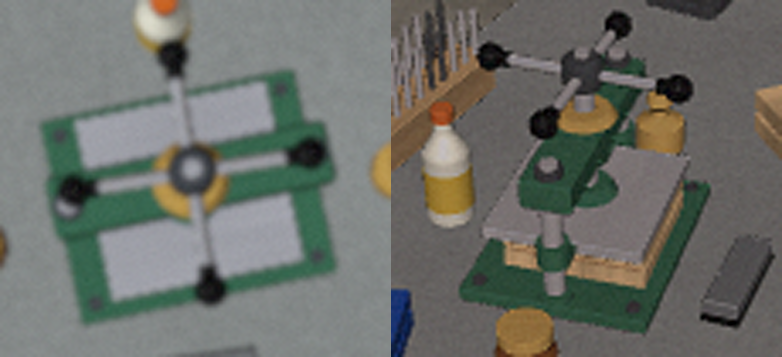

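The platen now sits on the cauls. The arms are at 10°+90°k, matching the solid stop, and the pack, bottle and other things are unmoved.

```bash
python3 -c "
from station import r
print(r.hand_in())"
```

```text
the job is handed in; nothing more can be done
None
```

The job is handed in: I pushed the handle clockwise about 217° to a solid stop (held to about 15 N), the platen bears on the cauls, and the hand is clear with nothing else moved as far as the pictures show.

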